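# Dispense one Petri dish and slide it onto the light pad

## Robot

A 7-joint arm with a two-finger parallel gripper is mounted at the origin on the work surface. World frame = base frame: x ahead of the robot, y to its left, z up, the work surface at z = 0. Lengths are in m, angles in rad, forces in N, time in s.
With the tool pointing down it reaches from about 0.4 to 0.85 m from the base axis. Payload 10.4 kg.
Tool frame: the origin (TCP) lies between the finger pads; the fingertips stand 11 mm ahead of it and the grasp point (between the pads) lies 8 mm behind it (r.tcp_to_tips is the distance from the TCP to the fingertips, in m); z points along the fingers, y is the line along which they close (so a half turn about z gives the same grasp; the last joint's range is limited). The gripper opens to 87 mm and grips with 3 to 60 N. Pads are 19 mm wide; open, the fingers measure 117 mm over their backs; the gripper's body (75 mm by 190 mm) begins 51 mm behind the grasp point.
Start: joints at [-1.24, 0.332, -0.065, 1.46, 0.022, 1.35, -0.088], TCP at [0.217, 0.586, 0.234] pointing down, gripper open.
Joint ranges: [-2.6, 2.6], [-0.5, 2.12], [-1.47, 1.34], [0.16, 2.42], [-1.27, 4.41], [0.06, 2.06], [-2.6, 2.6]. Speed limits (rad/s): [2.22, 2.22, 2.79, 2.79, 3.14, 3.14, 3.14].

## Interface

Orientations are given as a unit quaternion [x, y, z, w].
In Python, from bench import r gives the robot as it stands. The module is installed in compiled form; this text tells all that it offers.
- The arm moves only by the shell command python3 -m crank 'ROWS' [FORCE]. ROWS is JSON, a list of rows, each an object of numbers: "claw": the closure, from -1 (fully open) to 1 (shut); "dx", "dy", "dz": the shift along the tool's x, y, z each as a share of 3 cm, from -1 to 1; "ax", "ay", "az": the turn, a rotation vector about the tool's x, y, z each as a share of 6 degrees, from -1 to 1. A call has 1 to 8 rows; each row shifts and turns the commanded pose from where the row before left it, along the tool's axes as they then stand; what a row does not reach is not made up. A row lasts 1/12 s, in which the tool goes at most 41.7 mm and 7.16 degrees, less where a joint would pass 70% of its speed; a pose out of reach is approached as far as the arm can. A call with a number of a shift or a turn outside -1 to 1 is refused whole. A call with a gripper value outside its range is refused whole. The fingers move at their own pace and stop on an object; FORCE is the grip in N (left out, the last holds). Time passes only in rows, so rows that do not move let the fingers close. It gives the time, the measured TCP pose, the force, the opening and the grip force at its end, in the units of the state.
- r.read_state(): the state, without advancing time (a new reading comes with each control period).
- r.camera(name): name is "scene" or "top" or "wrist"; returns a dict with "color" (384x512x3 uint8, red, green, blue), "mtx" (3x3 intrinsics, pixels), "R" (3x3) and "t" (3): a world point X has camera coordinates R X + t; the wrist camera has in their place "hand_eye" (4x4, takes a point from camera to tool coordinates, whose origin is the TCP and whose axes are the flange's). Camera axes: x right, y down, z forward; pixel columns grow to the right and rows downward; lengths in m; the calibration is good to about 2 mm. A picture is of the moment at which its call begins: read the wrist's pose just before it. There is no depth.
- r.close_job(): hands the job in; it is judged then, once.
The state is a dict: "time": time; "joint_positions": joint angles; "joint_vel": joint speeds; "joint_torque": joint torques, N m; "ee_pos": TCP position; "eef_rot": TCP orientation; "ft_force": force on the tool from outside, world axes, zero at the start; "torque": the same for the moment, N m; "width": finger opening in m; "grip_force": force on a finger pad.
Only numpy, scipy, OpenCV 4.12 (cv2) and the standard library are available. Lean on these libraries where they do the work, as an engineer would, in place of code of your own. Each camera call takes 0.05 s, during which the arm holds its last target. There are 200 camera calls.

## Task

Press the plunger of the dish dispenser fully down once and let it come back up, so that a single Petri dish slides out onto the deck; then, with the fingertips, push that dish sideways off the deck onto the light pad until the whole dish lies inside the pad's round white window. Keep the dish flat on the surface all the way, never picking it up or tipping it; bring out no second dish, and leave everything else where it stands.

Things in the scene. Friction and masses are not known exactly. Their poses are not given: they have to be found in the camera images.
- dispenser: Bench dispenser for small Petri dishes, fixed. Origin at bench level under the dish magazine's axis; x points from the outlet to the back, y across, z up; the outlet faces -x. Behind the stack is the white drive housing: x 26 to 96 mm, y +-38, top 68 mm above the bench, the plunger on it. Pressing drives a shuttle that pushes the bottom dish out; as the plunger rises the next dish drops down.
- magazine (a point): Point on the magazine axis at deck height (8 mm above the bench), where the bottom dish rests; axes as the dispenser. Four rods 6 mm thick stand around the stack, their top 67.5 mm above the bench; side rails 15 mm above the deck flank the bottom dish (x +-27 mm, |y| 21.5 to 31.5).
- outlet (a point): Point on the deck, 8 mm above the bench and 55.5 mm in front (-x) of the magazine axis: the dish's centre comes to lie here after a full, unhurried press; a quick one may throw it up to 5 mm further, to the lip. Axes as the dispenser. The deck is 96 mm wide (y +-48) and level; along its front edge, inner face 24.5 mm in front of this point, runs a lip 6 mm high, 4 mm thick.
- plunger_top (a point): Centre of the top of the plunger's round black palm knob, 36 mm across (flat top 30 mm); 116 mm above the bench when up, on the dispenser's centre line 60 mm behind (+x of) the magazine axis; moves with the plunger.
- plunger (a joint): Downward travel of the plunger in m: 0 up, 0.030 fully down at its stop. Spring-returned: about 3 N to start, 7 N at the bottom, about 3 N more at 0.1 m/s. Half way down the dish is only half way out.
- shuttle (a joint): Forward travel of the shuttle (36 mm wide, 9 mm thick, on the deck under the stack) in m, geared to the plunger: 0 back, 0.058 fully forward.
- dish0_center (a point): Centre of the bottom dish in the magazine, the one to be dispensed: closed clear 35 mm Petri dish with lid, 40 mm outside diameter, 12 mm high, about 12 g. The point is half-way up (6 mm above its underside); z is its axis.
- dish1_center (a point): Centre of the second dish of the stack, same size; becomes the bottom one.
- dish2_center (a point): Centre of the third dish, same size.
- dish3_center (a point): Centre of the top dish, same size.
- window (a point): Centre of the round white window, 70 mm across, flush in the middle of the top of the light pad, 8 mm above the bench; axes as the dispenser. The pad is a plain grey slab 120 x 120 x 8 mm against the left or the right end of the deck (gap 1 to 3 mm, may stand up to 8 mm forward or back of the outlet's line), its top level with the deck.
- cold_plate: Aluminium plate 120 x 120 x 8 mm with straight grooves and no window, against the other end of the deck, top level with it; origin at the middle of its underside, axes as the dispenser. A used dish stands on its rear half.
- used_dish: A dish of the same kind already in use, standing on the aluminium plate; to be left alone. Origin at the middle of its underside.
- pen: Marker pen lying on the bench in front of the deck, 130 mm long along its x, 12 mm high; leave alone.
- reagent: Small amber jar, 34 mm across, 58 mm high, behind the left slab beside the housing; origin at its underside; leave alone.
- vial: Small glass vial, 26 mm across, 50 mm high, behind the right slab beside the housing; origin at its underside; leave alone.
- spray: Spray bottle, 76 mm across, 182 mm high, off to the right; leave alone.
- tip_box: Box of pipette tips, 117 x 82 x 73 mm, off to the left; leave alone.
- beaker: Glass beaker, 68 mm across, 85 mm high, off to the right; leave alone.
There are look-alikes about, which are no part of the job. Leave any yellow look-alike of the dispenser alone. Leave any orange look-alike of the part that bears window alone.

How it is judged:
On the way, in this order (a step that is already met when the one before it is completed fails the run):
1. the plunger is pressed fully down (value of joint plunger above 0.0275 m), for 0.05 s.
2. the plunger is back up and one dish lies out on the deck, flat, the others still in the magazine (value of joint plunger below 0.003 m and x of dish0_center in the frame of dispenser below -0.048 m and angle between dish0_center's own z axis and vertical below 0.1 rad and horizontal distance between each of dish1_center, dish2_center, dish3_center and magazine below 0.008 m), for 0.2 s.
At the end, for the whole second after the job is handed in: The dispensed dish lies flat and right way up on the light pad with its centre within 15 mm of the window's centre (the 40 mm dish wholly inside the 70 mm window); the plunger is up (within 3 mm) and the other three dishes are still in the magazine (within 8 mm of its axis) (horizontal distance between dish0_center and window below 0.015 m and height (world z) of dish0_center between 0.011 and 0.017 m and angle between dish0_center's own z axis and vertical below 0.06 rad and value of joint plunger below 0.003 m and horizontal distance between each of dish1_center, dish2_center, dish3_center and magazine below 0.008 m); the robot touches nothing.
It fails at once if the dispensed dish is lifted off the surface (more than 6 mm) or tipped (more than 17 degrees) (height (world z) of dish0_center above 0.02 m or angle between dish0_center's own z axis and vertical above 0.3 rad).
It fails at once if a second dish comes out of the magazine or one is taken from its top (horizontal distance between any of dish1_center, dish2_center, dish3_center and magazine above 0.015 m or height (world z) of dish1_center above 0.038 m or height (world z) of dish2_center above 0.05 m or height (world z) of dish3_center above 0.062 m).
It fails at once if another thing on the bench is moved by more than 10 mm (distance of any of used_dish, pen, reagent, vial, spray, tip_box, beaker from where it was at the start of the episode above 0.01 m).
It fails at once if the plunger is pressed again once the dish has been pushed aside (value of joint plunger above 0.012 m and horizontal distance between dish0_center and outlet above 0.03 m and x of dish0_center in the frame of dispenser below -0.035 m).
It also fails if it takes over 48 s, if anything falls off the work surface, if the arm or the gripper's body presses on something with over 40 N, if the wrist force passes 120 N, or if a joint passes its speed limit or range.

## Working session

There is one attempt and no reset: what is moved stays moved. The work goes in short steps, Python scripts to look and compute and a shell command to move; the robot and the scene stay as the last step left them, time stands still between calls to the robot, and variables do not carry over. Pictures are saved under pics/ and viewed, at most 10 in all, crops included, and the job is handed in when it is done.

```bash
mkdir -p pics
python3 - <<'E'
from bench import r
import cv2,numpy as np
s=r.read_state();print({k:np.round(v,3) for k,v in s.items()}, r.tcp_to_tips)
for n in("scene","top"):
    c=r.camera(n);cv2.imwrite(f"pics/{n}0.png",c["color"][:,:,::-1]);print(n,c["mtx"],c["R"],c["t"])
a=cv2.imread("pics/scene0.png");b=cv2.imread("pics/top0.png")
c=r.camera("wrist");print(c["hand_eye"])
E
```

```text
{'time': np.float64(0.0), 'joint_positions': array([-1.24 ,  0.333, -0.065,  1.461,  0.022,  1.35 , -0.089]), 'joint_vel': array([0.001, 0.   , 0.   , 0.001, 0.001, 0.001, 0.001]), 'joint_torque': array([-2.0000e-03, -6.2324e+01,  2.4000e-02, -3.8991e+01, -6.1000e-02,
        3.9000e-02,  0.0000e+00]), 'ee_pos': array([0.216, 0.586, 0.233]), 'eef_rot': array([ 0.176,  0.984, -0.001, -0.   ]), 'ft_force': array([0.425, 0.262, 0.023]), 'torque': array([ 0.049, -0.046, -0.07 ]), 'grip_force': np.float64(0.0), 'width': np.float64(0.087)} 0.011
scene [[401.76483172   0.         252.4612832 ]
 [  0.         401.76483172 195.42381137]
 [  0.           0.           1.        ]] [[ 0.46255436  0.88657891 -0.00461649]
 [ 0.74976221 -0.39394147 -0.53166413]
 [-0.47318083  0.24246229 -0.8469427 ]] [-0.22284174 -0.30074571  1.37920374]
top [[358.71405892   0.         258.90313536]
 [  0.         358.71405892 194.17427968]
 [  0.           0.           1.        ]] [[ 0.02285014 -0.99973371  0.00322252]
 [-0.99556343 -0.02304888 -0.09122613]
 [ 0.09127611 -0.00112369 -0.99582499]] [-0.00302162  0.50843351  1.15259289]
[[ 1.76886894e-04 -9.67493494e-01 -2.52895845e-01  6.83388305e-02]
 [ 9.99999982e-01  1.87723202e-04 -1.87195097e-05  2.24303908e-04]
 [ 6.55854217e-05 -2.52895837e-01  9.67493510e-01 -1.51387058e-01]
 [ 0.00000000e+00  0.00000000e+00  0.00000000e+00  1.00000000e+00]]
```

View pics/top0.png

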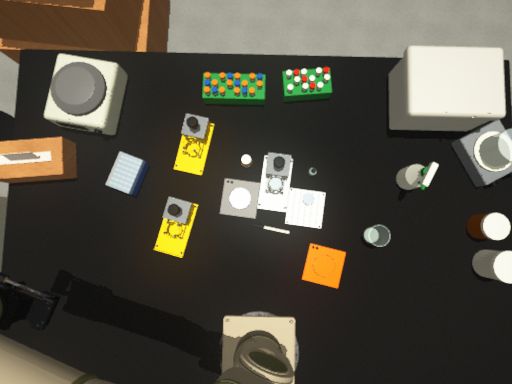

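View pics/scene0.png

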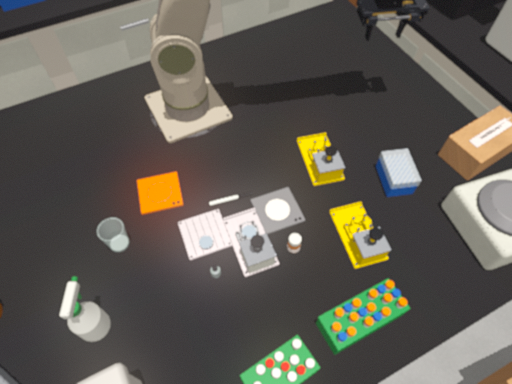

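The top view shows the white dispenser at (275,180), with its knob at (279,163). The light pad is on its left with the window at (240,198), and the cold plate is on its right. In the scene view the window is at (277,210) and the knob at (257,243). I'll enlarge both and triangulate.

Run:
```python
import cv2,numpy as np
a=cv2.imread("pics/top0.png")[140:245,210:340];b=cv2.imread("pics/scene0.png")[180:285,170:310]
f=lambda i:cv2.resize(i,(400*1,int(400*i.shape[0]/i.shape[1])),interpolation=cv2.INTER_CUBIC)
A,B=f(a),f(b);h=min(len(A),len(B));cv2.imwrite("pics/crop.png",np.hstack([A[:h],B[:h]]))
print(400/130,400/140)
```

```text
3.076923076923077 2.857142857142857
```

View pics/crop.png

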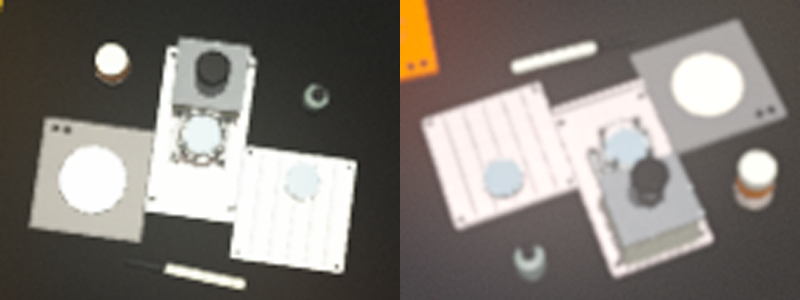

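```bash
cat > h.py <<'E'
from bench import r
import numpy as np,cv2
C={n:r.camera(n) for n in("top","scene")}
def P(n): c=C[n];return c["mtx"]@np.c_[c["R"],c["t"]]
def tri(a,b):
    X=cv2.triangulatePoints(P("top"),P("scene"),np.array(a,float).reshape(2,1),np.array(b,float).reshape(2,1)).ravel();return X[:3]/X[3]
def at(n,px,z):
    c=C[n];d=c["R"].T@np.linalg.solve(c["mtx"],[*px,1]);o=-c["R"].T@c["t"];return o+d*(z-o[2])/d[2]
T=lambda u,v:(210+u/3.077,140+v/3.077)
S=lambda u,v:(170+(u-400)/2.857,180+v/2.857)
E
python3 - <<'E'
from h import *
np.set_printoptions(precision=4,suppress=True)
for n,a,b,z in(("win",(93,179),(707,84),.008),("knob",(212,65),(650,170),.116),("dish3",(202,136),(628,146),.056),("used",(302,181),(504,178),.02)):
    print(n,tri(T(*a),S(*b)),at("top",T(*a),z),at("scene",S(*b),z))
q=lambda *p:[at("top",T(*x),.008)[:2] for x in p]
for sq in(((45,118),(155,130),(142,243),(30,228)),((249,147),(357,160),(340,273),(232,257))):
    c=np.array(q(*sq));print(c.mean(0),[np.degrees(np.arctan2(*(c[i]-c[j])[::-1])) for i,j in((0,3),(1,2),(0,1),(3,2))])
E
```

```text
win [0.4961 0.0721 0.0046] [0.495  0.0703 0.008 ] [0.4984 0.0724 0.008 ]
knob [ 0.6024 -0.049   0.1172] [ 0.6023 -0.0498  0.116 ] [ 0.6021 -0.0482  0.116 ]
dish3 [ 0.5409 -0.0415  0.0486] [ 0.5386 -0.044   0.056 ] [ 0.5454 -0.0408  0.056 ]
used [ 0.4988 -0.1528  0.0099] [ 0.4971 -0.1534  0.02  ] [ 0.5044 -0.1522  0.02  ]
[0.4945 0.0703] [np.float64(-5.89932646178041), np.float64(-5.227472037724246), np.float64(85.06140674862088), np.float64(83.70187154690565)]
[ 0.4677 -0.1473] [np.float64(-7.8832013617709755), np.float64(-8.165687018010269), np.float64(84.42122430016441), np.float64(82.90515956625919)]
```

The deck's yaw is about -6.5°, the knob is at about (0.602,-0.049), the outlet at about (0.488,-0.036) and the window at about (0.496,0.071). I'll align the tool and travel across to it.

```bash
python3 -m crank '[{"claw":1,"az":-0.77},{"claw":1,"az":-0.77},{"claw":1,"az":-0.76},{"claw":1,"dx":-0.75,"dy":-1},{"claw":1,"dx":-0.75,"dy":-1},{"claw":1,"dx":-0.75,"dy":-1},{"claw":1,"dx":-0.75,"dy":-1},{"claw":1,"dx":-0.75,"dy":-1}]' 20
python3 -m crank '[{"claw":1,"dx":-0.75,"dy":-1},{"claw":1,"dx":-0.75,"dy":-1},{"claw":1,"dx":-0.75,"dy":-1},{"claw":1,"dx":-0.75,"dy":-1},{"claw":1,"dx":-0.75,"dy":-1},{"claw":1,"dx":-0.75,"dy":-1},{"claw":1,"dx":-0.75,"dy":-1},{"claw":1,"dx":-0.75,"dy":-1}]'
```

```text
invalid input at $[0]: expected keys claw, dx, dy, dz, ax, ay, az
invalid input at $[0]: expected keys claw, dx, dy, dz, ax, ay, az
```

```bash
python3 -m crank '[{"claw":1,"dx":0,"dy":0,"dz":0,"ax":0,"ay":0,"az":-0.77},{"claw":1,"dx":0,"dy":0,"dz":0,"ax":0,"ay":0,"az":-0.77},{"claw":1,"dx":0,"dy":0,"dz":0,"ax":0,"ay":0,"az":-0.76},{"claw":1,"dx":-0.75,"dy":-1,"dz":0,"ax":0,"ay":0,"az":0},{"claw":1,"dx":-0.75,"dy":-1,"dz":0,"ax":0,"ay":0,"az":0},{"claw":1,"dx":-0.75,"dy":-1,"dz":0,"ax":0,"ay":0,"az":0},{"claw":1,"dx":-0.75,"dy":-1,"dz":0,"ax":0,"ay":0,"az":0},{"claw":1,"dx":-0.75,"dy":-1,"dz":0,"ax":0,"ay":0,"az":0}]' 20
python3 -m crank '[{"claw":1,"dx":-0.75,"dy":-1,"dz":0,"ax":0,"ay":0,"az":0},{"claw":1,"dx":-0.75,"dy":-1,"dz":0,"ax":0,"ay":0,"az":0},{"claw":1,"dx":-0.75,"dy":-1,"dz":0,"ax":0,"ay":0,"az":0},{"claw":1,"dx":-0.75,"dy":-1,"dz":0,"ax":0,"ay":0,"az":0},{"claw":1,"dx":-0.75,"dy":-1,"dz":0,"ax":0,"ay":0,"az":0},{"claw":1,"dx":-0.75,"dy":-1,"dz":0,"ax":0,"ay":0,"az":0},{"claw":1,"dx":-0.75,"dy":-1,"dz":0,"ax":0,"ay":0,"az":0},{"claw":1,"dx":-0.75,"dy":-1,"dz":0,"ax":0,"ay":0,"az":0}]'
```

```text
time: 0.92
ee_pos: [0.312, 0.4229, 0.2335]
eef_rot: [0.056, 0.998, 0.0, -0.0]
ft_force: [0.3, 0.3, -0.3]
width: 0.0417
grip_force: 0.0
time: 1.58
ee_pos: [0.4638, 0.1641, 0.2337]
eef_rot: [0.056, 0.998, 0.0, 0.0]
ft_force: [0.9, 0.7, 0.0]
width: 0.0007
grip_force: 0.0
```

```bash
python3 -m crank '[{"claw":1,"dx":-0.42,"dy":-0.9,"dz":0,"ax":0,"ay":0,"az":0},{"claw":1,"dx":-0.42,"dy":-0.9,"dz":0,"ax":0,"ay":0,"az":0},{"claw":1,"dx":-0.42,"dy":-0.9,"dz":0,"ax":0,"ay":0,"az":0},{"claw":1,"dx":-0.42,"dy":-0.9,"dz":0,"ax":0,"ay":0,"az":0},{"claw":1,"dx":-0.42,"dy":-0.9,"dz":0,"ax":0,"ay":0,"az":0},{"claw":1,"dx":-0.42,"dy":-0.9,"dz":0,"ax":0,"ay":0,"az":0},{"claw":1,"dx":-0.42,"dy":-0.8,"dz":0,"ax":0,"ay":0,"az":0},{"claw":1,"dx":0,"dy":0,"dz":0,"ax":0,"ay":0,"az":0}]'
cat >> h.py <<'E'
from scipy.spatial.transform import Rotation as Ro
import pickle
def shot(f):
    s=r.read_state();c=r.camera("wrist");cv2.imwrite(f,c["color"][:,:,::-1])
    M=np.eye(4);M[:3,:3]=Ro.from_quat(s["eef_rot"]).as_matrix();M[:3,3]=s["ee_pos"];M=M@c["hand_eye"]
    pickle.dump((M,c["mtx"]),open(f+".p","wb"))
def w(f,px,z):
    M,K=pickle.load(open(f+".p","rb"));d=M[:3,:3]@np.linalg.solve(K,[*px,1]);o=M[:3,3];return (o+d*(z-o[2])/d[2]).round(4)
E
python3 -c "
from h import *
shot('pics/w1.png')"
```

```text
time: 2.25
ee_pos: [0.5306, -0.0349, 0.2337]
eef_rot: [0.06, 0.998, -0.001, 0.001]
ft_force: [-0.1, -0.2, -0.6]
width: 0.0005
grip_force: 0.0
```

View pics/w1.png

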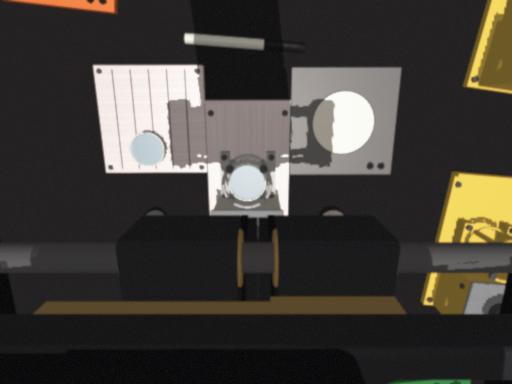

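The wrist view shows the window centre at (343,123), the top of the stack at (246,183), and the deck's front corners at (208,100) and (290,100). The tool is well aligned with the deck.

Run:
```python
from h import *
f='pics/w1.png'
g=lambda *p,z=.008:w(f,p,z)
print("win",g(343,123),"dish3",g(246,183,z=.056))
a,b=g(208,100),g(290,100);print("deck",a,b,(a+b)/2,np.degrees(np.arctan2(*(b-a)[:2][::-1])))
a,b=g(291,68),g(399,68);print("padedge",np.degrees(np.arctan2(*(b-a)[:2][::-1])),"screws",g(211,113),g(285,113))
# bright blob of window
```

```text
win [0.4966 0.073  0.008 ] dish3 [ 0.5425 -0.0432  0.056 ]
deck [ 0.4536 -0.0769  0.008 ] [0.4642 0.0149 0.008 ] [ 0.4589 -0.031   0.008 ] 83.41331741549243
padedge 83.4254274214042 screws [ 0.4682 -0.0757  0.008 ] [0.4778 0.0079 0.008 ]
```

```bash
python3 -m crank '[{"claw":1,"dx":-0.8,"dy":-0.07,"dz":0,"ax":0,"ay":0,"az":0},{"claw":1,"dx":-0.8,"dy":-0.07,"dz":0,"ax":0,"ay":0,"az":0},{"claw":1,"dx":-0.82,"dy":-0.08,"dz":0,"ax":0,"ay":0,"az":0},{"claw":1,"dx":0,"dy":0,"dz":0.9,"ax":0,"ay":0,"az":0},{"claw":1,"dx":0,"dy":0,"dz":1,"ax":0,"ay":0,"az":0},{"claw":1,"dx":0,"dy":0,"dz":0.9,"ax":0,"ay":0,"az":0},{"claw":1,"dx":0,"dy":0,"dz":0.4,"ax":0,"ay":0,"az":0},{"claw":1,"dx":0,"dy":0,"dz":0,"ax":0,"ay":0,"az":0}]'
```

```text
time: 3.17
ee_pos: [0.5995, -0.0423, 0.1348]
eef_rot: [0.056, 0.998, -0.0, -0.002]
ft_force: [-0.5, -0.3, 0.5]
width: 0.0003
grip_force: 0.0
```

```bash
python3 -m crank '[{"claw":1,"dx":-0.11,"dy":-0.25,"dz":0,"ax":0,"ay":0,"az":0},{"claw":1,"dx":0,"dy":0,"dz":0.12,"ax":0,"ay":0,"az":0},{"claw":1,"dx":0,"dy":0,"dz":0.12,"ax":0,"ay":0,"az":0},{"claw":1,"dx":0,"dy":0,"dz":0.12,"ax":0,"ay":0,"az":0},{"claw":1,"dx":0,"dy":0,"dz":0.12,"ax":0,"ay":0,"az":0},{"claw":1,"dx":0,"dy":0,"dz":0.12,"ax":0,"ay":0,"az":0},{"claw":1,"dx":0,"dy":0,"dz":0.12,"ax":0,"ay":0,"az":0},{"claw":1,"dx":0,"dy":0,"dz":0.12,"ax":0,"ay":0,"az":0}]'
python3 -m crank '[{"claw":1,"dx":0,"dy":0,"dz":0.12,"ax":0,"ay":0,"az":0},{"claw":1,"dx":0,"dy":0,"dz":0.12,"ax":0,"ay":0,"az":0},{"claw":1,"dx":0,"dy":0,"dz":0.1,"ax":0,"ay":0,"az":0},{"claw":1,"dx":0,"dy":0,"dz":0,"ax":0,"ay":0,"az":0}]'
```

```text
time: 3.83
ee_pos: [0.6044, -0.0516, 0.1132]
eef_rot: [0.056, 0.998, 0.0, 0.001]
ft_force: [-1.2, -0.6, 8.3]
width: 0.0007
grip_force: 3.8
time: 4.17
ee_pos: [0.6044, -0.0516, 0.1026]
eef_rot: [0.056, 0.998, 0.0, 0.001]
ft_force: [-0.1, -0.9, 5.5]
width: 0.0004
grip_force: 2.7
```

Tips are at 0.0916, which is about 24 mm of travel. I'll keep going to the stop.

```bash
python3 -m crank '[{"claw":1,"dx":0,"dy":0,"dz":0.1,"ax":0,"ay":0,"az":0},{"claw":1,"dx":0,"dy":0,"dz":0.08,"ax":0,"ay":0,"az":0},{"claw":1,"dx":0,"dy":0,"dz":0.05,"ax":0,"ay":0,"az":0},{"claw":1,"dx":0,"dy":0,"dz":0,"ax":0,"ay":0,"az":0}]'
```

```text
time: 4.5
ee_pos: [0.6045, -0.0516, 0.0974]
eef_rot: [0.057, 0.998, 0.0, 0.001]
ft_force: [-6.2, -0.2, 18.5]
width: 0.0002
grip_force: 8.9
```

The force has jumped to 18.5 N at about 29.6 mm, so it is at the stop. I'll hold briefly, then rise.

```bash
python3 -m crank '[{"claw":1,"dx":0,"dy":0,"dz":0.03,"ax":0,"ay":0,"az":0},{"claw":1,"dx":0,"dy":0,"dz":0,"ax":0,"ay":0,"az":0},{"claw":1,"dx":0,"dy":0,"dz":-0.15,"ax":0,"ay":0,"az":0},{"claw":1,"dx":0,"dy":0,"dz":-0.15,"ax":0,"ay":0,"az":0},{"claw":1,"dx":0,"dy":0,"dz":-0.15,"ax":0,"ay":0,"az":0},{"claw":1,"dx":0,"dy":0,"dz":-0.15,"ax":0,"ay":0,"az":0},{"claw":1,"dx":0,"dy":0,"dz":-0.15,"ax":0,"ay":0,"az":0},{"claw":1,"dx":0,"dy":0,"dz":-0.15,"ax":0,"ay":0,"az":0}]'
python3 -m crank '[{"claw":1,"dx":0,"dy":0,"dz":-0.2,"ax":0,"ay":0,"az":0},{"claw":1,"dx":0,"dy":0,"dz":-0.3,"ax":0,"ay":0,"az":0},{"claw":1,"dx":0,"dy":0,"dz":-1,"ax":0,"ay":0,"az":0},{"claw":1,"dx":0,"dy":0,"dz":-1,"ax":0,"ay":0,"az":0},{"claw":1,"dx":1,"dy":0.3,"dz":-0.5,"ax":0,"ay":0,"az":0},{"claw":1,"dx":1,"dy":0.3,"dz":0,"ax":0,"ay":0,"az":0},{"claw":1,"dx":1,"dy":0.3,"dz":0,"ax":0,"ay":0,"az":0},{"claw":1,"dx":0,"dy":0,"dz":0,"ax":0,"ay":0,"az":0}]'
python3 -c "
from h import *
shot('pics/w2.png')"
```

```text
time: 5.17
ee_pos: [0.6036, -0.0513, 0.1215]
eef_rot: [0.056, 0.998, 0.0, -0.0]
ft_force: [-0.5, 0.1, 1.4]
width: 0.0006
grip_force: 0.6
time: 5.83
ee_pos: [0.5132, -0.0124, 0.2115]
eef_rot: [0.055, 0.998, 0.001, -0.001]
ft_force: [1.4, 0.3, 0.0]
width: 0.0004
grip_force: 0.0
```

View pics/w2.png

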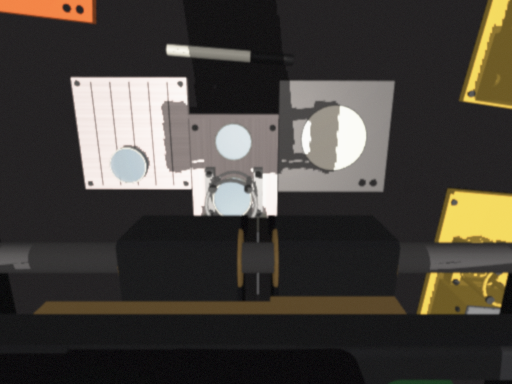

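The dish is out on the deck at (233,142), the stack is still in place at (232,198), and the window is at (333,138).

Run:
```python
from h import *
f='pics/w2.png'
D=w(f,(233,142),.018);W=w(f,(333,138),.008);s=r.read_state()
R=Ro.from_quat(s["eef_rot"]).as_matrix()
print(D,W,"dish->win tool",R.T@(W-D),"tcp->dish tool",R.T@(D-s["ee_pos"]))
```

```text
[ 0.4873 -0.0365  0.018 ] [0.4962 0.072  0.008 ] dish->win tool [0.00345854 0.10881229 0.00996911] tcp->dish tool [ 0.02807903 -0.02481181  0.19352665]
```

```bash
python3 -m crank '[{"claw":-0.38,"dx":0.47,"dy":-0.35,"dz":0,"ax":0,"ay":0,"az":0},{"claw":-0.38,"dx":0.47,"dy":-0.35,"dz":0,"ax":0,"ay":0,"az":0},{"claw":-0.38,"dx":0,"dy":0,"dz":0.8,"ax":0,"ay":0,"az":0},{"claw":-0.38,"dx":0,"dy":0,"dz":1,"ax":0,"ay":0,"az":0},{"claw":-0.38,"dx":0,"dy":0,"dz":1,"ax":0,"ay":0,"az":0},{"claw":-0.38,"dx":0,"dy":0,"dz":1,"ax":0,"ay":0,"az":0},{"claw":-0.38,"dx":0,"dy":0,"dz":0.4,"ax":0,"ay":0,"az":0},{"claw":-0.38,"dx":0,"dy":0,"dz":0,"ax":0,"ay":0,"az":0}]'
python3 - <<'E'
from h import *
s=r.read_state();R=Ro.from_quat(s["eef_rot"]).as_matrix()
print(s["ee_pos"],s["width"],R.T@(np.array([.4873,-.0365,.018])-s["ee_pos"]))
E
```

```text
time: 6.75
ee_pos: [0.4854, -0.033, 0.0823]
eef_rot: [0.057, 0.998, -0.001, -0.003]
ft_force: [-0.3, -0.8, -0.4]
width: 0.046
grip_force: 0.0
[ 0.48743742 -0.03282865  0.08549917] 0.05355901663610986 [-0.0003153  -0.0035998   0.06750242]
```

```bash
python3 -m crank '[{"claw":-0.38,"dx":0,"dy":0,"dz":0,"ax":0,"ay":0,"az":0},{"claw":-0.38,"dx":0,"dy":0,"dz":0.3,"ax":0,"ay":0,"az":0},{"claw":-0.38,"dx":0,"dy":0,"dz":0.5,"ax":0,"ay":0,"az":0},{"claw":-0.38,"dx":0,"dy":0,"dz":0.5,"ax":0,"ay":0,"az":0},{"claw":-0.38,"dx":0,"dy":0,"dz":0.4,"ax":0,"ay":0,"az":0},{"claw":-0.38,"dx":0,"dy":0,"dz":0.2,"ax":0,"ay":0,"az":0},{"claw":-0.38,"dx":0,"dy":0,"dz":0.1,"ax":0,"ay":0,"az":0},{"claw":-0.38,"dx":0,"dy":0,"dz":0,"ax":0,"ay":0,"az":0}]'
python3 - <<'E'
from h import *
s=r.read_state();R=Ro.from_quat(s["eef_rot"]).as_matrix()
print(s["ee_pos"],s["width"],s["ft_force"],R.T@(np.array([.4873,-.0365,.018])-s["ee_pos"]))
shot('pics/w3.png')
E
```

```text
time: 7.52
ee_pos: [0.487, -0.0322, 0.0252]
eef_rot: [0.056, 0.998, -0.0, -0.0]
ft_force: [-0.2, -0.3, 0.7]
width: 0.0598
grip_force: 0.0
[ 0.48746782 -0.0321862   0.02593727] 0.0600749594147676 [ 0.55252129 -0.55301494  0.89288443] [-0.00031179 -0.00430767  0.00793625]
```

View pics/w3.png

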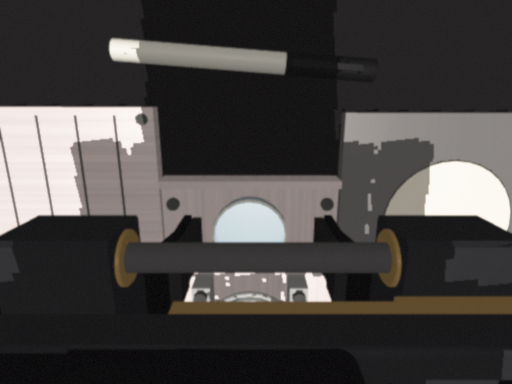

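The dish sits centred between the fingers at (250,235). I'll push slowly along +y.

```bash
python3 -m crank '[{"claw":-0.38,"dx":0.01,"dy":0.12,"dz":0,"ax":0,"ay":0,"az":0},{"claw":-0.38,"dx":0.01,"dy":0.12,"dz":0,"ax":0,"ay":0,"az":0},{"claw":-0.38,"dx":0.01,"dy":0.2,"dz":0,"ax":0,"ay":0,"az":0},{"claw":-0.38,"dx":0.01,"dy":0.2,"dz":0,"ax":0,"ay":0,"az":0},{"claw":-0.38,"dx":0.01,"dy":0.2,"dz":0,"ax":0,"ay":0,"az":0},{"claw":-0.38,"dx":0.01,"dy":0.2,"dz":0,"ax":0,"ay":0,"az":0},{"claw":-0.38,"dx":0.01,"dy":0.2,"dz":0,"ax":0,"ay":0,"az":0},{"claw":-0.38,"dx":0.01,"dy":0.2,"dz":0,"ax":0,"ay":0,"az":0}]'
python3 -m crank '[{"claw":-0.38,"dx":0.01,"dy":0.2,"dz":0,"ax":0,"ay":0,"az":0},{"claw":-0.38,"dx":0.01,"dy":0.2,"dz":0,"ax":0,"ay":0,"az":0},{"claw":-0.38,"dx":0.01,"dy":0.2,"dz":0,"ax":0,"ay":0,"az":0},{"claw":-0.38,"dx":0.01,"dy":0.2,"dz":0,"ax":0,"ay":0,"az":0},{"claw":-0.38,"dx":0.01,"dy":0.2,"dz":0,"ax":0,"ay":0,"az":0},{"claw":-0.38,"dx":0.01,"dy":0.2,"dz":0,"ax":0,"ay":0,"az":0},{"claw":-0.38,"dx":0.01,"dy":0.2,"dz":0,"ax":0,"ay":0,"az":0},{"claw":-0.38,"dx":0,"dy":0,"dz":0,"ax":0,"ay":0,"az":0}]'
python3 - <<'E'
from h import *
s=r.read_state();R=Ro.from_quat(s["eef_rot"]).as_matrix()
print(s["ee_pos"],s["width"],s["ft_force"],"tcp->win",R.T@(np.array([.4965,.0725,.018])-s["ee_pos"]))
shot('pics/w4.png')
E
```

```text
time: 8.33
ee_pos: [0.4895, 0.0118, 0.0253]
eef_rot: [0.056, 0.998, 0.0, -0.0]
ft_force: [-0.5, -0.2, -0.0]
width: 0.06
grip_force: 0.1
time: 9.0
ee_pos: [0.4922, 0.0545, 0.0253]
eef_rot: [0.056, 0.998, 0.0, 0.0]
ft_force: [-0.8, 0.4, 0.3]
width: 0.0598
grip_force: 0.0
[0.4920554  0.05312611 0.02529311] 0.0600121322756588 [-0.32954271  0.57402784  0.57821139] tcp->win [-0.00224281  0.01975058  0.00729219]
```

View pics/w4.png

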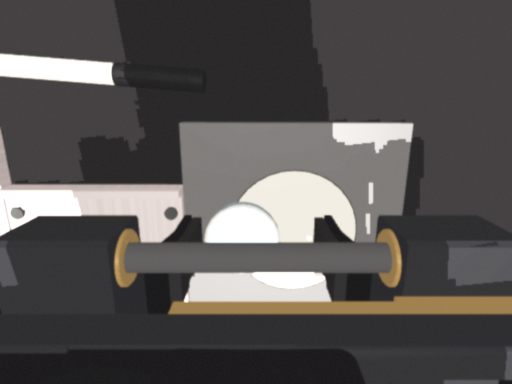

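The dish at (242,238) rests against the trailing finger. The window is centred at about (294,229), so a push of about 30 mm remains.

```bash
python3 - <<'E'
from h import *
f='pics/w4.png';D=w(f,(242,238),.019);W=w(f,(294,230),.008);R=Ro.from_quat(r.read_state()["eef_rot"]).as_matrix()
print(D,W,R.T@(W-D))
E
python3 -m crank '[{"claw":-0.38,"dx":0.01,"dy":0.2,"dz":0,"ax":0,"ay":0,"az":0},{"claw":-0.38,"dx":0.01,"dy":0.2,"dz":0,"ax":0,"ay":0,"az":0},{"claw":-0.38,"dx":0.01,"dy":0.2,"dz":0,"ax":0,"ay":0,"az":0},{"claw":-0.38,"dx":0,"dy":0.15,"dz":0,"ax":0,"ay":0,"az":0},{"claw":-0.38,"dx":0,"dy":0.1,"dz":0,"ax":0,"ay":0,"az":0},{"claw":-0.38,"dx":0,"dy":0,"dz":0,"ax":0,"ay":0,"az":0}]'
```

```text
[0.4922 0.045  0.019 ] [0.4954 0.0734 0.008 ] [3.60065140e-05 2.85803880e-02 1.09981874e-02]
time: 9.75
ee_pos: [0.4941, 0.0794, 0.0253]
eef_rot: [0.056, 0.998, 0.0, 0.0]
ft_force: [-1.5, 0.4, 0.1]
width: 0.06
grip_force: 0.0
```

About 3 mm more, then I'll back off 7 mm, lift and check.

```bash
python3 -m crank '[{"claw":-0.38,"dx":0,"dy":0.1,"dz":0,"ax":0,"ay":0,"az":0},{"claw":-0.38,"dx":0,"dy":0,"dz":0,"ax":0,"ay":0,"az":0},{"claw":-0.38,"dx":0,"dy":-0.2,"dz":0,"ax":0,"ay":0,"az":0},{"claw":-0.38,"dx":0,"dy":0,"dz":0,"ax":0,"ay":0,"az":0},{"claw":-0.38,"dx":0,"dy":0,"dz":-0.3,"ax":0,"ay":0,"az":0},{"claw":-0.38,"dx":0,"dy":0,"dz":-1,"ax":0,"ay":0,"az":0},{"claw":-0.38,"dx":0,"dy":0,"dz":-1,"ax":0,"ay":0,"az":0},{"claw":-0.38,"dx":0,"dy":0,"dz":-1,"ax":0,"ay":0,"az":0}]'
python3 -m crank '[{"claw":-0.38,"dx":0,"dy":0,"dz":-1,"ax":0,"ay":0,"az":0},{"claw":-0.38,"dx":0,"dy":0,"dz":-0.5,"ax":0,"ay":0,"az":0},{"claw":-0.38,"dx":0,"dy":0,"dz":0,"ax":0,"ay":0,"az":0},{"claw":-0.38,"dx":0,"dy":0,"dz":0,"ax":0,"ay":0,"az":0}]'
python3 -c "
from h import *
shot('pics/w5.png')"
```

```text
time: 10.42
ee_pos: [0.4934, 0.0749, 0.1261]
eef_rot: [0.057, 0.998, -0.0, -0.0]
ft_force: [0.6, -0.1, 0.4]
width: 0.0598
grip_force: 0.0
time: 10.75
ee_pos: [0.4941, 0.0754, 0.1704]
eef_rot: [0.057, 0.998, 0.001, 0.001]
ft_force: [0.4, -0.6, -0.4]
width: 0.0602
grip_force: 0.0
```

View pics/w5.png

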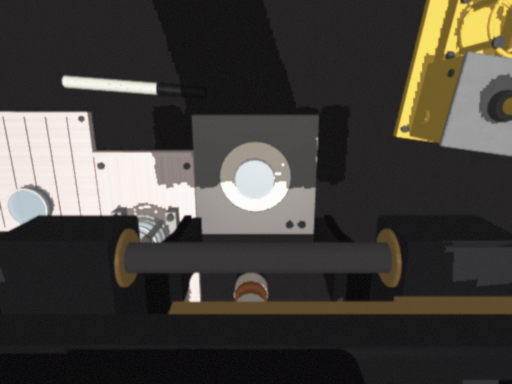

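The dish at (255,180) lies centred in the window at (256,177), well inside the ring. The gripper is clear, so I'm handing in.

```bash
python3 -c "
from bench import r
print(r.close_job())"
```

```text
the job is handed in; nothing more can be done
None
```

I pressed the plunger to its stop once; one dish came out, and I pushed it flat onto the light pad, where the last picture shows it about centred in the window with the gripper clear; I handed the job in at about 11 s, and no verdict was returned.

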